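Unlock the bread case and slide it open

TASK

Open the bread case for the morning: take the square-headed key out of the key stand, push it fully home in the lock on the case's sloping front and turn it clockwise as far as it goes, so that the bolt lets go of the sliding cover. Leave the key turned in the lock and slide the cover all the way open to the left (as the robot sees it). Leave the round-headed key in its stand and do not disturb the jar and the steel pot.

Things in the scene. Friction and masses are not known exactly. Their poses are not given: they have to be found in the camera images.
- key_head (a point): Centre of the head of the key that fits: a black square plate 44 mm wide (key's x), 12 mm thick (y), 44 mm high (z). The key (117 mm, 0.12 kg) stands upright, tip down, in a pocket of the stand; z points from tip to head. Below the head a 12 mm round neck, then a steel collar (38 mm across, 6 mm thick) whose underside, 40 mm below this point, rests on the stand. Same after a half turn about z.
- key_tip (a point): The tip of that key's blade, on its axis, 95 mm below the head's centre, 55 mm below the collar's underside. Upwards from it: 6 mm reduced to 18 x 4.5 mm, then 35 mm of flat blade 24 mm wide (key's x) and 7 mm thick (y), then 14 mm of 8 mm round shank up to the collar. It must rise 55 mm to clear its pocket (30 x 15 mm).
- other_head (a point): Centre of the head of the other key, which does not fit: a black round disc 46 mm in diameter and 12 mm thick, with the same collar and a plain round shank 13 mm thick. It stands in the other pocket, 90 mm away along the stand.
- stand: Dark wooden block 190 mm long (its x) by 70 mm (y) by 70 mm high, fixed; origin at the centre of its underside. Two pockets at x = -45 and +45 mm hold the keys, heads up, with their wide side along the stand's length.
- lock: Square brass lock plate, 64 mm, on the case's sloping steel front. Origin: centre of the keyway's mouth on the outer face. z points out of the plate along the key's axis, leaning 25 degrees from vertical towards the robot's side; x up the slope, y to the case's left. Keyway 27.5 mm along x, 10 mm along y, its mouth bevelled 4 mm all round. The key enters along -z, wide side of the blade along x, either way round.
- lock_home (a point): Where the centre of the key's head is when the key is fully home (collar on the plate, 55 mm deep): 40 mm out from the plate along the lock's z. The lock is warded: the key turns only with its collar within 4 mm of the plate, and cannot come out while turned.
- plug (a joint): Turn of the lock's inner plug in rad: 0 locked, grows clockwise as seen looking into the keyway, stops at 1.4; the hidden bolt lets go from about 0.9. The blade has about 0.13 rad of play in it. It takes about 0.06 N m and stays where it is left.
- cover (a joint): Opening of the sliding cover in m: 0 shut, 0.17 fully open (stop). It slides along the lock's y (to the case's left) over the fixed pane; friction about 2 N, stays where it is left. While locked it moves only some 9 mm.
- cover_handle (a point): Centre of the aluminium grip bar on the clear sliding cover: 70 mm long (its x), 14 mm thick (its y, the sliding direction), 36 mm high, standing on the cover's upper face 18 mm below this point, at 146 mm above the counter. Moves with the cover (200 mm wide, 225 mm deep). The case is 400 mm wide, 320 mm deep, 118 mm high.
- jar_mid (a point): Bystander: amber glass jar with a steel lid, 72 mm in diameter, 120 mm high; its middle.
- pot_mid (a point): Bystander: open steel pot, 80 mm in diameter, 100 mm high; its middle.
Not all that is in view belongs to the job. Of the things that look like the stand, take the one that is farthest to the robot's left at the start.

How it is judged:
By the outcome, as a careful person would: the job done as asked, in the order asked, and still so for the second after the job is handed in, with the robot touching nothing.
It also fails if it takes over 58 s, if anything falls off the work surface, if the arm or the gripper's body presses on something with over 40 N, if the wrist force passes 120 N, or if a joint passes its speed limit or range.

ROBOT

A 6-joint arm with a two-finger parallel gripper is mounted at the origin on the work surface. World frame = base frame: x ahead of the robot, y to its left, z up, the work surface at z = 0. Lengths are in mm, angles in degrees, forces in N, time in s.
With the tool pointing down it reaches from about 350 to 850 mm from the base axis. Payload 8.1 kg.
Tool frame: the origin (TCP) lies at the centre of the arm's flange, where the gripper is bolted on; the fingertips stand 173 mm ahead of it and the grasp point (between the pads) lies 155 mm ahead of it; z points along the fingers, y is the line along which they close (so a half turn about z gives the same grasp; the last joint's range is limited). The gripper opens to 85 mm and grips with 20 to 120 N. Pads are 22 mm wide; open, the fingers measure 114 mm over their backs; the gripper's body (76 mm by 85 mm) begins 54 mm behind the grasp point. The pads swing forward as they close: fully open they stand 13 mm farther back than shut.
Start: joints at [69.248, 7.471, 85.268, -0, 87.261, -4.893], TCP at [163.946, 577.173, 404.692] pointing down, gripper open.
Joint ranges: [-169.43, 169.43], [-51.17, 129.36], [1.28, 143.12], [-76.62, 256.62], [0, 156.53], [-152.29, 152.29]. Speed limits (degrees/s): [136.94, 136.94, 159.86, 180, 180, 180].

INTERFACE

Orientations are given as [roll, pitch, yaw] about the fixed x, y, z axes, in that order (R = Rz(yaw) Ry(pitch) Rx(roll)).
In Python, from bench import * gives the robot as it stands.
- The arm moves only by the shell command python3 -m jog 'ROWS' [FORCE]. ROWS is text: rows parted by semicolons, each of 7 numbers parted by spaces: the shift along the tool's x, y, z scaled (see below), then the turn, a rotation vector about the tool's x, y, z scaled (see below), then the closure, from -1 (fully open) to 1 (shut). In form: tx ty tz wx wy wz hand; .... A call has 1 to 5 rows; each row shifts and turns the commanded pose from where the row before left it, along the tool's axes as they then stand; what a row does not reach is not made up. The controller multiplies each number of a shift by 0.1 m and each number of a turn by 60 degrees. A row lasts 1/8 s, in which the tool goes at most 62.5 mm and 10.7 degrees, less where a joint would pass 70% of its speed; a pose out of reach is approached as far as the arm can. A call with a number of a shift or a turn outside -1 to 1 is refused whole. A call with a gripper value outside its range is refused whole. The fingers move at their own pace and stop on an object; FORCE is the grip in N (left out, the last holds). Time passes only in rows, so rows that do not move let the fingers close. It gives the time, the measured TCP pose, the force, the opening and the grip force at its end, in the units of the state.
- sense(): the state, without advancing time (a new reading comes with each control period).
- snapshot(name): name is "side" or "top"; returns a dict with "img" (480x640x3 uint8, red, green, blue), "fx", "fy", "cx", "cy" (pixels), "extrinsics" (4x4, takes a point from camera to world coordinates). Camera axes: x right, y down, z forward; pixel columns grow to the right and rows downward; lengths in mm; the calibration is good to about 2 mm. A picture is of the moment at which its call begins. There is no depth.
- hand_in(): hands the job in; it is judged then, once.
The state is a dict: "time": time; "joint_pos": joint angles; "qd": joint speeds; "joint_efforts": joint torques, N m; "tool_pos": TCP position; "tcp_rot": TCP orientation; "ft_force": force on the tool from outside, world axes, zero at the start; "wrist_torque": the same for the moment, N m; "finger_gap": finger opening in mm; "grip_force": force on a finger pad.
Only numpy, scipy, OpenCV 4.12 (cv2) and the standard library are available. Lean on these libraries where they do the work, as an engineer would, in place of code of your own. Each camera call takes 0.05 s, during which the arm holds its last target. There are 200 camera calls.

## Working session

There is one attempt and no reset: what is moved stays moved. The work goes in short steps, Python scripts to look and compute and a shell command to move; the robot and the scene stay as the last step left them, time stands still between calls to the robot, and variables do not carry over. Pictures are saved under pics/ and viewed, at most 13 in all, crops included, and the job is handed in when it is done.

```bash
ls; mkdir -p pics; python3 - <<'E'
from bench import *
import cv2,numpy as np
print(sense())
for n in("side","top"):
    s=snapshot(n); cv2.imwrite(f"pics/{n}0.png",s["img"][:,:,::-1]); print(n,s["fx"],s["fy"],s["cx"],s["cy"]); print(np.round(s["extrinsics"],3).tolist())
E
```

```text
pics
{'time': 0.0, 'joint_pos': array([ 6.92485468e+01,  7.51368089e+00,  8.53281502e+01,  6.60626150e-04,
        8.72618133e+01, -4.89337962e+00]), 'qd': array([-0.04256228, -0.00617379, -0.06828665,  0.03164842, -0.00990965,
       -0.00823322]), 'joint_efforts': array([-2.71049117e-03, -5.69351470e+01, -5.00574195e+01, -1.54525992e-04,
        1.36931345e-02, -9.42724751e-05]), 'tool_pos': array([163.85220973, 576.95791504, 403.66984804]), 'tcp_rot': array([-1.79896790e+02, -9.49845551e-03,  1.64141886e+02]), 'ft_force': array([-0.3337207 , -0.54821181, -0.2477905 ]), 'wrist_torque': array([ 0.00690565,  0.03077434, -0.04736597]), 'grip_force': 0.0, 'finger_gap': 85.38496744873476}
side 483.36698398061225 483.36698398061225 321.5143377570904 238.79064186983985
[[0.695, -0.481, 0.534, -27.206], [-0.718, -0.447, 0.533, -593.713], [-0.018, -0.754, -0.656, 811.845], [0.0, 0.0, 0.0, 1.0]]
top 469.0417314432625 469.0417314432625 319.0036729355367 238.2690912074168
[[0.025, -0.982, 0.188, 353.239], [-0.999, -0.03, -0.026, -42.561], [0.031, -0.187, -0.982, 1084.435], [0.0, 0.0, 0.0, 1.0]]
```

View pics/side0.png

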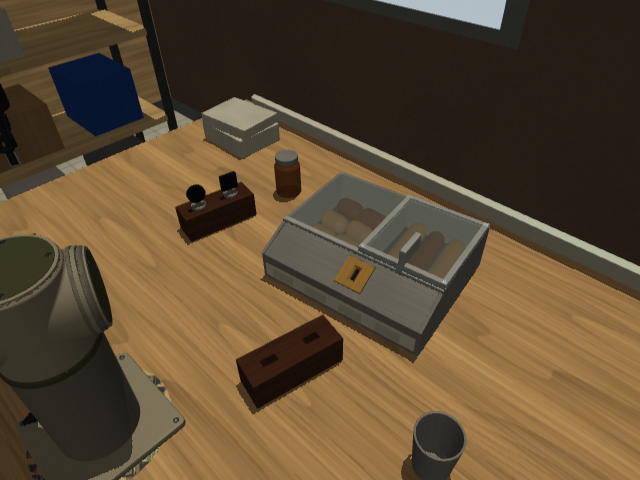

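View pics/top0.png

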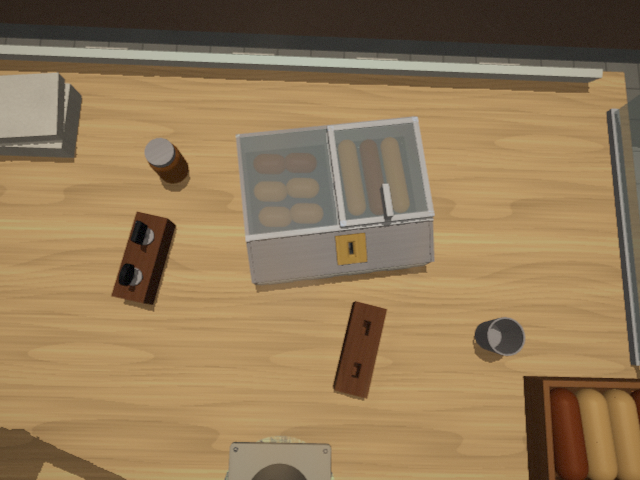

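Side view: the keyed stand (left) has the round head at (196,194) and the square head at (228,182). The lock is at (355,272), the handle at (409,250). Top view: square head at (140,233), round at (128,273), lock at (351,248), handle at (387,202).

```bash
cat > h.py <<'E'
import numpy as np, cv2
from bench import *
from scipy.spatial.transform import Rotation as Ro
def ray(s,p):
    E=np.array(s["extrinsics"]);d=E[:3,:3]@np.array([(p[0]-s["cx"])/s["fx"],(p[1]-s["cy"])/s["fy"],1]);return E[:3,3],d/np.linalg.norm(d)
def onz(s,p,z):
    o,d=ray(s,p);return o+d*(z-o[2])/d[2]
def tri(*sp):
    A=np.zeros((3,3));b=np.zeros(3)
    for s,p in sp:
        o,d=ray(s,p);P=np.eye(3)-np.outer(d,d);A+=P;b+=P@o
    X=np.linalg.solve(A,b);return X,[round(float(np.linalg.norm((np.eye(3)-np.outer(ray(s,p)[1],ray(s,p)[1]))@(X-s["extrinsics"][:3,3]))),1) for s,p in sp]
def proj(s,X):
    E=np.linalg.inv(s["extrinsics"]);c=E[:3,:3]@X+E[:3,3];return np.array([s["fx"]*c[0]/c[2]+s["cx"],s["fy"]*c[1]/c[2]+s["cy"]])
def crop(s,u,v,w,h,k):
    return cv2.resize(s["img"][v:v+h,u:u+w,::-1],None,fx=k,fy=k,interpolation=cv2.INTER_CUBIC)
E
python3 - <<'E'
from h import *
a,b=snapshot("side"),snapshot("top")
m=np.zeros((600,800,3),np.uint8)
m[:300,:400]=crop(a,170,160,100,75,4); m[:300,400:]=crop(a,325,220,100,75,4)
m[300:,:400]=crop(b,100,205,100,75,4); m[300:,400:]=crop(b,325,180,100,75,4)[:300]
cv2.imwrite("pics/m.png",m)
cs=[]
for s in(a,b):
    h=cv2.cvtColor(s["img"],cv2.COLOR_RGB2HSV); k=cv2.inRange(h,(15,170,110),(28,255,255))
    for c in cv2.findContours(k,0,1)[0]:
        if cv2.contourArea(c)>300:print(cv2.contourArea(c),cv2.minAreaRect(c),cv2.approxPolyDP(c,5,True)[:,0].tolist())
E
```

```text
701.0 ((353.9000549316406, 273.7000427246094), (29.068883895874023, 28.174455642700195), 26.56505012512207) [[349, 256], [336, 280], [359, 292], [373, 268]]
```

View pics/m.png

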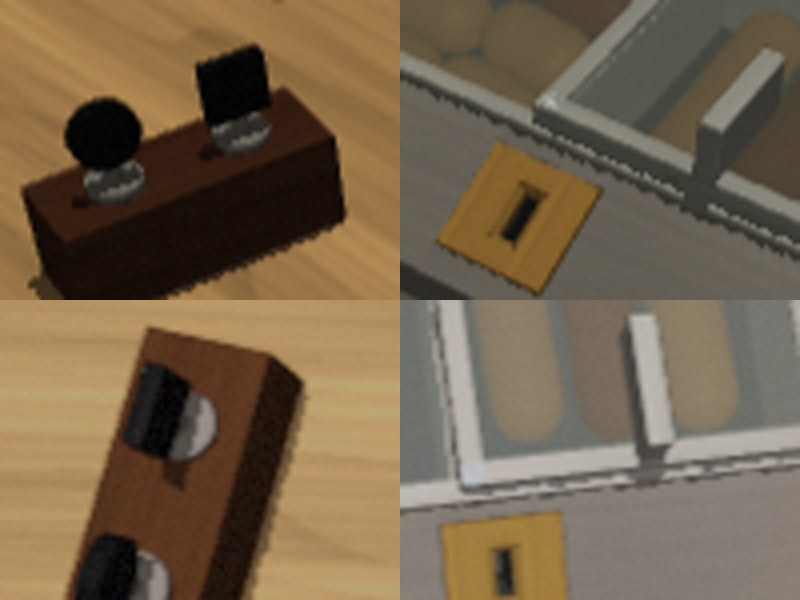

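```bash
python3 - <<'E'
from h import *
np.set_printoptions(precision=1,suppress=True)
a,b=snapshot("side"),snapshot("top")
h=cv2.cvtColor(b["img"],cv2.COLOR_RGB2HSV)
k=cv2.inRange(h,(15,150,100),(28,255,255));k[:, :320]=0;k[:,385:]=0;k[:225]=0;k[:285]=k[:285]
k[275:]=0
for c in cv2.findContours(k,0,1)[0]:
    if cv2.contourArea(c)>200:print(cv2.contourArea(c),cv2.approxPolyDP(c,5,True)[:,0].tolist())
g=cv2.inRange(h,(0,0,0),(14,255,130));g[:, :100]=0;g[:,185:]=0;g[:205]=0;g[315:]=0
for c in cv2.findContours(g,0,1)[0]:
    if cv2.contourArea(c)>500:print('stand',cv2.contourArea(c),cv2.approxPolyDP(c,4,True)[:,0].tolist())
T=lambda n,p,q:print(n,*tri((a,p),(b,q)))
T('keyway',(354.75,274),(351.25,247.5))
T('handletop',(411,242.5),(387.5,200.25))
T('sqhead',(228.5,182),(139.5,233))
T('rdhead',(195.7,193.5),(127,275))
T('collar sq',(230.5,193.5),(149,237))
T('stand back-right',(242,182.5),(137,212)) 
T('stand frontright',(253.75,194.5),(167.5,219))
for n,p,z in[('h far',(385.2,183.7),164),('h near',(390,216.5),164),('st TL',(137,212),70),('st TR',(167.5,219),70)]: print(n,onz(b,p,z))
for n,p,z in[('st',(176,207.5),70),('st',(242,182.5),70),('st',(253.75,194.5),70),('st',(186.5,220),70)]: print(n,onz(a,p,z))
for p in[(240,133),(417,119),(247,240),(430,217)]: print('case top',onz(b,p,118))
for p in[(253,283),(432,263)]: print('case front bottom',onz(b,p,30))
E
```

```text
749.5 [[363, 233], [336, 236], [338, 263], [366, 260]]
stand 3503.5 [[137, 212], [112, 295], [152, 303], [174, 225]]
keyway [ 524.8 -138.2   92.4] [0.3, 0.3]
handletop [ 614.3 -205.7  162.3] [1.5, 1.5]
sqhead [540.2 307.9 109.6] [1.0, 1.0]
rdhead [450.9 323.8 112.9] [0.8, 0.8]
collar sq [536.2 298.4  80.3] [0.8, 0.8]
stand back-right [595.8 332.   68.7] [2.1, 2.1]
stand frontright [581.6 264.3  69.3] [1.6, 1.6]
h far [ 647.6 -199.7  164. ]
h near [ 578.7 -209.4  164. ]
st TL [593.8 332.7  70. ]
st TR [580.1 264.9  70. ]
st [410.9 365.5  70. ]
st [596.4 329.1  70. ]
st [582.3 262.6  70. ]
st [400.1 302.4  70. ]
case top [766.4 110.3 118. ]
case top [ 814.4 -278.7  118. ]
case top [529.8  82.4 118. ]
case top [ 591.6 -303.4  118. ]
case front bottom [448.5  75.1  30. ]
case front bottom [ 505.5 -329.7   30. ]
```

```bash
cat >> h.py <<'E'
def Rtool(yaw,tilt=0,caseyaw=8.0):
    # tool x at heading yaw, pointing down; tilt: lean tool axis onto lock -z
    return Ro.from_euler('z',yaw,degrees=True)*Ro.from_euler('x',180,degrees=True)
LY=8.0;_c,_s=np.cos(np.radians(LY)),np.sin(np.radians(LY));_C,_S=np.cos(np.radians(25)),np.sin(np.radians(25))
LX=np.array([_C*_c,_C*_s,_S]);LYv=np.array([-_s,_c,0]);LZ=np.array([-_S*_c,-_S*_s,_C])
RL=Ro.from_matrix(np.c_[-LX,LYv,-LZ])   # tool at the lock
def delta(grasp,R,off=155,verbose=True):
    s=sense();R0=Ro.from_euler('xyz',s["tcp_rot"],degrees=True)
    tgt=np.array(grasp)-off*R.as_matrix()[:,2]
    d=R0.inv().apply(tgt-s["tool_pos"])/100;w=np.degrees((R0.inv()*R).as_rotvec())/60
    print("t",round(s["time"],2),"shift",np.round(d,3),"turn",np.round(w,3),"F",np.round(s["ft_force"],1),"gap",round(s["finger_gap"],1))
E
python3 - <<'E'
from h import *
delta((540.5,307.3,250),Rtool(168.7))
E
```

```text
t 0.3 shift [-4.36  -1.566 -0.006] turn [-0.001 -0.    -0.076] F [-0.3 -0.2 -0. ] gap 85.2
```

```bash
python3 -m jog '-0.48 -0.174 0 0 0 0 -1;-0.48 -0.174 0 0 0 0 -1;-0.48 -0.174 0 0 0 0 -1;-0.48 -0.174 0 0 0 0 -1;-0.48 -0.174 0 0 0 0 -1' 40; python3 -m jog '-0.48 -0.174 0 0 0 0 -1;-0.48 -0.174 0 0 0 0 -1;-0.48 -0.174 0 0 0 0 -1;-0.48 -0.174 0 0 0 -0.076 -1;0 0 0 0 0 0 -1'
python3 - <<'E'
from h import *
delta((540.5,307.3,112),Rtool(168.7))
a,b=snapshot("side"),snapshot("top")
m=np.zeros((600,800,3),np.uint8)
m[:,:400]=crop(a,155,90,100,150,4);m[:,400:]=crop(b,90,170,100,150,4)
cv2.imwrite("pics/k.png",m)
E
```

```text
time: 0.92
tool_pos: [372.2, 426.8, 404.8]
tcp_rot: [180.0, 0.0, 164.1]
ft_force: [-0.8, 1.0, -0.4]
finger_gap: 85.6
grip_force: 0.0
time: 1.55
tool_pos: [539.1, 305.8, 404.2]
tcp_rot: [-180.0, 0.0, 168.5]
ft_force: [-0.4, 1.1, -0.3]
finger_gap: 85.2
grip_force: 0.0
t 1.55 shift [-0.01   0.018  1.372] turn [-0.001  0.    -0.003] F [-0.4  1.1 -0.3] gap 85.2
```

View pics/k.png

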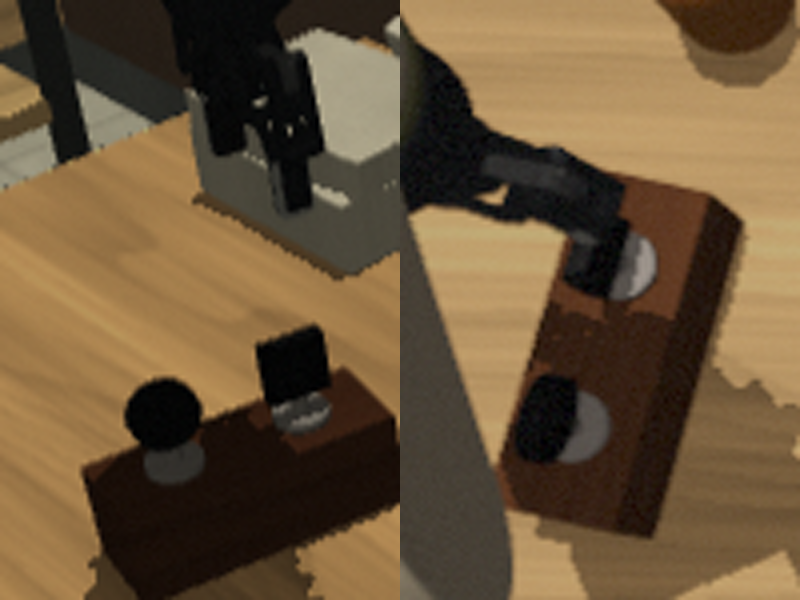

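The square key (side (228,181), top (139,233)) is under the open fingers, with clearance all round. Next: descend and grip.

```bash
python3 -m jog '-0.01 0.018 0.3 0 0 0 -1;0 0 0.4 0 0 0 -1;0 0 0.4 0 0 0 -1;0 0 0.26 0 0 0 -1;0 0 0 0 0 0 -1'; python3 -m jog '0 0 0 0 0 0 1;0 0 0 0 0 0 1;0 0 0 0 0 0 1;0 0 0 0 0 0 1;0 0 0 0 0 0 1' 60;  python3 -m jog '0 0 0 0 0 0 1;0 0 0 0 0 0 1'
```

```text
time: 2.28
tool_pos: [535.9, 310.6, 265.9]
tcp_rot: [-179.8, -0.3, 168.8]
ft_force: [0.8, 0.6, 1.0]
finger_gap: 85.6
grip_force: 0.0
time: 2.9
tool_pos: [538.3, 310.1, 269.3]
tcp_rot: [180.0, 0.0, 168.7]
ft_force: [-0.6, 0.5, 3.7]
finger_gap: 11.3
grip_force: 58.8
time: 3.15
tool_pos: [538.3, 310.2, 269.3]
tcp_rot: [180.0, 0.0, 168.7]
ft_force: [-0.5, 0.6, 5.7]
finger_gap: 11.4
grip_force: 59.1
```

```bash
python3 -m jog '0 0 -0.2 0 0 0 1;0 0 -0.4 0 0 0 1;0 0 -0.4 0 0 0 1;0 0 -0.4 0 0 0 1;0 0 0 0 0 0 1'
python3 - <<'E'
from h import *
g=np.array([508.1,-140.6,128.7])
delta(g+100*LZ,RL)
a,b=snapshot("side"),snapshot("top")
m=np.zeros((600,800,3),np.uint8)
m[:,:400]=crop(a,155,60,100,150,4);m[:,400:]=crop(b,80,170,100,150,4)
cv2.imwrite("pics/k2.png",m)
E
```

```text
time: 3.78
tool_pos: [538.8, 310.4, 414.4]
tcp_rot: [179.7, 0.4, 168.7]
ft_force: [0.1, 0.1, -1.9]
finger_gap: 11.4
grip_force: 58.8
t 3.77 shift [ 0.438 -4.841  0.52 ] turn [-0.067 -0.406 -0.317] F [ 0.1  0.1 -1.9] gap 11.4
```

View pics/k2.png

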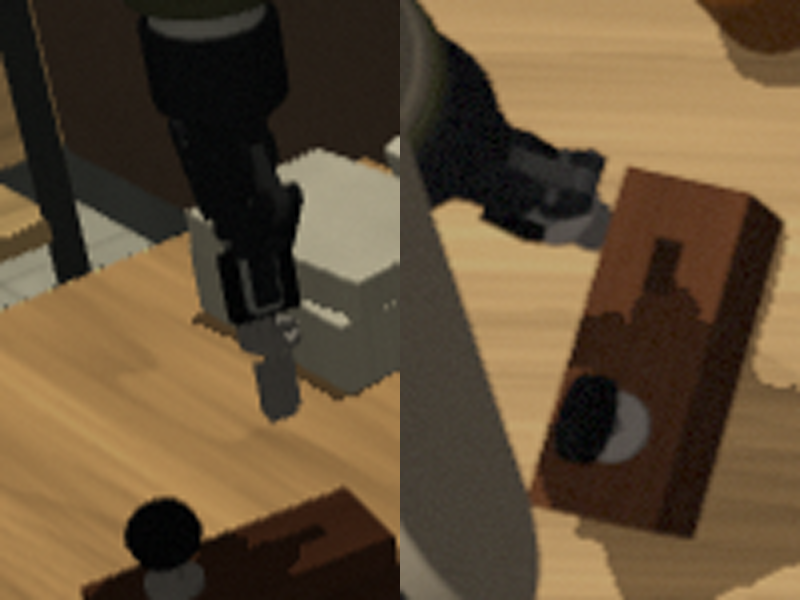

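The key is upright in the fingers, out of its pocket; the round key is still in place. Tilt next.

```bash
python3 -m jog '0 -0.3 0 -0.017 -0.1015 -0.079 1;0 -0.3 0 -0.017 -0.1015 -0.079 1;0 -0.3 0 -0.017 -0.1015 -0.079 1;0 -0.3 0 -0.017 -0.1015 -0.079 1;0 0 0 0 0 0 1' 
python3 - <<'E'
from h import *
g=np.array([508.1,-140.6,128.7])
delta(g+100*LZ,RL)
E
```

```text
time: 4.5
tool_pos: [528.4, 189.0, 404.4]
tcp_rot: [-179.9, 24.4, -172.1]
ft_force: [-0.9, -0.1, -1.2]
finger_gap: 11.4
grip_force: 59.1
t 4.5 shift [ 1.761 -3.24  -0.301] turn [-0.003 -0.011 -0.002] F [-0.9 -0.1 -1.2] gap 11.4
```

```bash
python3 -m jog '0.25 -0.463 -0.043 0 0 0 1;0.25 -0.463 -0.043 0 0 0 1;0.25 -0.463 -0.043 0 0 0 1;0.25 -0.463 -0.043 0 0 0 1;0.25 -0.463 -0.043 0 0 0 1'; python3 -m jog '0.25 -0.463 -0.043 0 0 0 1;0.25 -0.463 -0.043 0 -0.011 0 1;0 0 0 0 0 0 1;0 0 0 0 0 0 1'
python3 - <<'E'
from h import *
g=np.array([508.1,-140.6,128.7])
delta(g+100*LZ,RL)
a,b=snapshot("side"),snapshot("top")
m=np.zeros((600,800,3),np.uint8)
m[:,:400]=crop(a,300,175,100,150,4);m[:,400:]=crop(b,300,170,100,150,4)
cv2.imwrite("pics/k3.png",m)
E
```

```text
time: 5.12
tool_pos: [439.3, -55.9, 373.9]
tcp_rot: [179.9, 24.4, -172.1]
ft_force: [0.5, 0.4, -2.6]
finger_gap: 11.2
grip_force: 59.3
time: 5.62
tool_pos: [404.4, -153.5, 361.6]
tcp_rot: [179.9, 25.1, -172.2]
ft_force: [0.6, -0.6, -1.2]
finger_gap: 11.3
grip_force: 59.7
t 5.62 shift [ 0.038 -0.017  0.002] turn [ 0.001  0.002 -0.003] F [ 0.6 -0.6 -1.2] gap 11.3
```

View pics/k3.png

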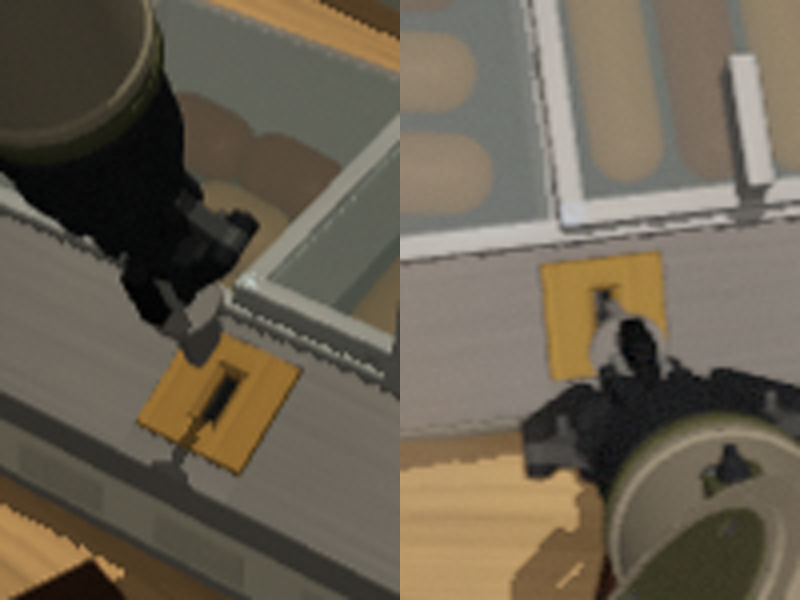

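Side view shows the blade's tip at about (350,264), just up-left of the keyway at (355,274); in the top view the tip is at about (351.5,246). I'll check this against the predicted pose.

```bash
cat >> h.py <<'E'
def tip(dx=-2.7,dz=4.3,L=95):
    s=sense();R=Ro.from_euler('xyz',s["tcp_rot"],degrees=True);return s["tool_pos"]+R.apply([dx,0,155+dz+L])
E
python3 - <<'E'
from h import *
np.set_printoptions(precision=1,suppress=True)
a,b=snapshot("side"),snapshot("top")
t=tip();print(t,proj(a,t),proj(b,t)); K=np.array([524.8,-138.2,92.4]);e=t-K
print("tip in lock",e@LX,e@LYv,e@LZ)
m,r=tri((a,(349.7,264.3)),(b,(351.5,245.5)));e=m-K;print(m,r,e@LX,e@LYv,e@LZ)
for z in (50,54,58): # side-ray estimates
    pass
c=tip(L=37);print(proj(a,c),proj(b,c))
E
```

```text
[ 514.6 -136.9  133.3] [351.6 262. ] [352.4 249.1]
tip in lock 8.333090202466467 2.680748899372549 41.268619436910114
[ 520.4 -133.   121.8] [4.7, 4.7] 9.107339836911235 5.745599662867013 28.20873207222156
[345.2 249.6] [356.8 257.1]
```

```bash
python3 -m jog '0.06 -0.027 0 0 0 0 1;0 0 0.26 0 0 0 1;0 0 0 0 0 0 1;0 0 0 0 0 0 1'
python3 - <<'E'
from h import *
np.set_printoptions(precision=1,suppress=True)
a,b=snapshot("side"),snapshot("top")
t=tip();K=np.array([524.8,-138.2,92.4]);e=t-K
print("tip in lock",e@LX,e@LYv,e@LZ,proj(a,t),proj(b,t),proj(a,tip(L=37)),proj(b,tip(L=37)))
m=np.zeros((600,800,3),np.uint8)
m[:,:400]=crop(a,325,225,50,75,8);m[:,400:]=crop(b,330,225,50,75,8)
cv2.imwrite("pics/k4.png",m)
E
```

```text
time: 6.32
tool_pos: [410.3, -155.6, 336.6]
tcp_rot: [-180.0, 25.2, -172.0]
ft_force: [-0.1, -0.1, -0.8]
finger_gap: 11.1
grip_force: 59.5
tip in lock 2.5627032022526914 -2.062914976416903 16.466413710462003 [354.7 270.2] [353.2 248.4] [348.4 258.4] [357.4 256.2]
```

View pics/k4.png

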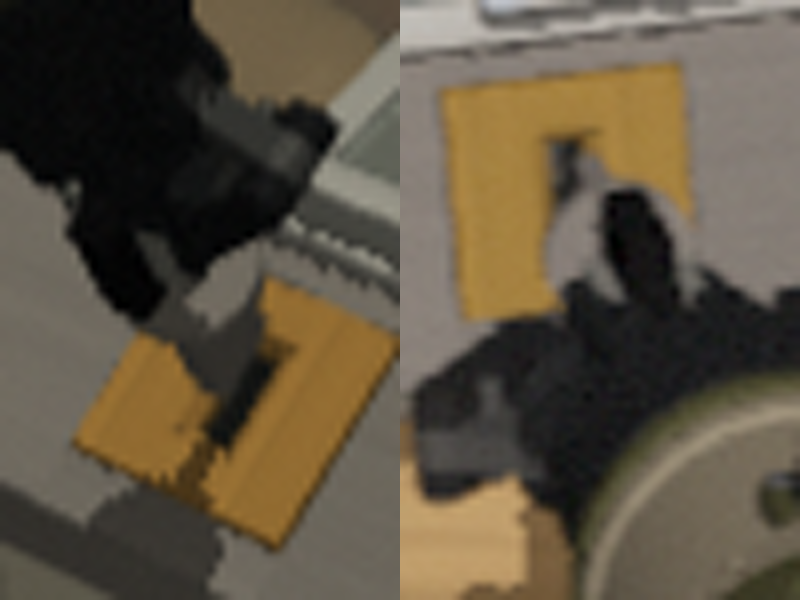

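Side view: the tip edge is centred at about (354.4,271.3), predicted (354.7,270.2), so the model holds. I'll correct laterally and go in gently.

```bash
python3 -m jog '0.025 0.026 0 0 0 0 1;0 0 0.12 0 0 0 1;0 0 0.08 0 0 0 1;0 0 0.04 0 0 0 1;0 0 0 0 0 0 1' 80
python3 - <<'E'
from h import *
np.set_printoptions(precision=1,suppress=True)
t=tip();K=np.array([524.8,-138.2,92.4]);e=t-K;s=sense();R=Ro.from_euler('xyz',s["tcp_rot"],degrees=True)
print("tip in lock",e@LX,e@LYv,e@LZ,"Ftool",R.inv().apply(s["ft_force"]),R.inv().apply(s["wrist_torque"]))
E
```

```text
time: 7.05
tool_pos: [417.8, -151.9, 312.7]
tcp_rot: [180.0, 25.2, -172.0]
ft_force: [-0.1, -0.3, -1.5]
finger_gap: 10.9
grip_force: 80.3
tip in lock -1.0991218964958758 1.2056301438816766 -9.069789603813662 Ftool [ 0.8 -0.3  1.3] [ 0.   0.3 -0. ]
```

```bash
cat >> h.py <<'E'
def rep():
    np.set_printoptions(precision=2,suppress=True)
    t=tip();K=np.array([524.8,-138.2,92.4]);e=t-K;s=sense();R=Ro.from_euler('xyz',s["tcp_rot"],degrees=True)
    print("tip in lock",np.array([e@LX,e@LYv,e@LZ]),"Ftool",R.inv().apply(s["ft_force"]),R.inv().apply(s["wrist_torque"]),"rotvec from RL",(RL.inv()*R).as_rotvec(degrees=True),"J",s["joint_pos"])
E
python3 -m jog '0 0 0.06 0 0 0 1;0 0 0.06 0 0 0 1;0 0 0 0 0 0 1'; python3 -c "from h import *;rep()"
```

```text
time: 7.42
tool_pos: [422.9, -151.2, 301.8]
tcp_rot: [-180.0, 25.2, -172.0]
ft_force: [0.7, -0.5, -2.2]
finger_gap: 11.1
grip_force: 80.3
tip in lock [ -1.1    1.17 -21.09] Ftool [ 0.42 -0.63  2.28] [ 0.01  0.35 -0.01] rotvec from RL [ 0.02 -0.19  0.04] J [ -33.17  -24.27  126.74   18.97   59.44 -138.23]
```

```bash
python3 -m jog '0 0 0.08 0 0 0 1;0 0 0.08 0 0 0 1;0 0 0.08 0 0 0 1;0 0 0.05 0 0 0 1;0 0 0 0 0 0 1'; python3 -c "from h import *;rep()"
```

```text
time: 8.05
tool_pos: [435.1, -149.6, 275.7]
tcp_rot: [-180.0, 25.2, -172.0]
ft_force: [-0.2, -0.7, -1.1]
finger_gap: 10.8
grip_force: 80.3
tip in lock [ -0.9    1.12 -50.02] Ftool [ 0.8  -0.7   0.88] [ 0.01  0.34 -0.03] rotvec from RL [ 0.02 -0.19  0.03] J [ -31.96  -20.21  126.64   19.4    55.31 -138.47]
```

Nearly home; small steps until contact.

```bash
python3 -m jog '0 0 0.03 0 0 0 1;0 0 0 0 0 0 1'; python3 -m jog '0 0 0.02 0 0 0 1;0 0 0 0 0 0 1'; python3 -c "from h import *;rep()"
```

```text
time: 8.3
tool_pos: [436.5, -149.9, 275.0]
tcp_rot: [-179.9, 25.2, -172.0]
ft_force: [-15.0, 0.7, 13.4]
finger_gap: 10.9
grip_force: 83.5
time: 8.55
tool_pos: [437.0, -150.0, 275.2]
tcp_rot: [-179.9, 25.2, -171.9]
ft_force: [-45.2, 4.5, 42.6]
finger_gap: 11.2
grip_force: 89.5
tip in lock [  0.41   0.18 -51.21] Ftool [ 21.79  10.68 -57.32] [-2.12  4.08  0.02] rotvec from RL [ 0.08 -0.17 -0.12] J [ -31.85  -19.81  126.39   19.33   55.11 -138.52]
```

```bash
python3 -m jog '0 0 -0.035 0 0 0 1;0 0 0 0 0 0 1'
python3 - <<'E'
from h import *
rep()
a,b=snapshot("side"),snapshot("top")
m=np.zeros((600,800,3),np.uint8)
m[:,:400]=crop(a,325,225,50,75,8);m[:,400:]=crop(b,330,225,50,75,8)
cv2.imwrite("pics/k5.png",m)
E
```

```text
time: 8.8
tool_pos: [436.0, -149.9, 275.6]
tcp_rot: [-179.9, 25.3, -172.0]
ft_force: [-0.5, 0.7, -1.6]
finger_gap: 10.7
grip_force: 80.6
tip in lock [  0.32   0.28 -50.43] Ftool [1.08 0.8  1.28] [ 0.06  0.38 -0.02] rotvec from RL [ 0.12 -0.31  0.02] J [ -31.93  -20.11  126.59   19.43   55.1  -138.48]
```

View pics/k5.png

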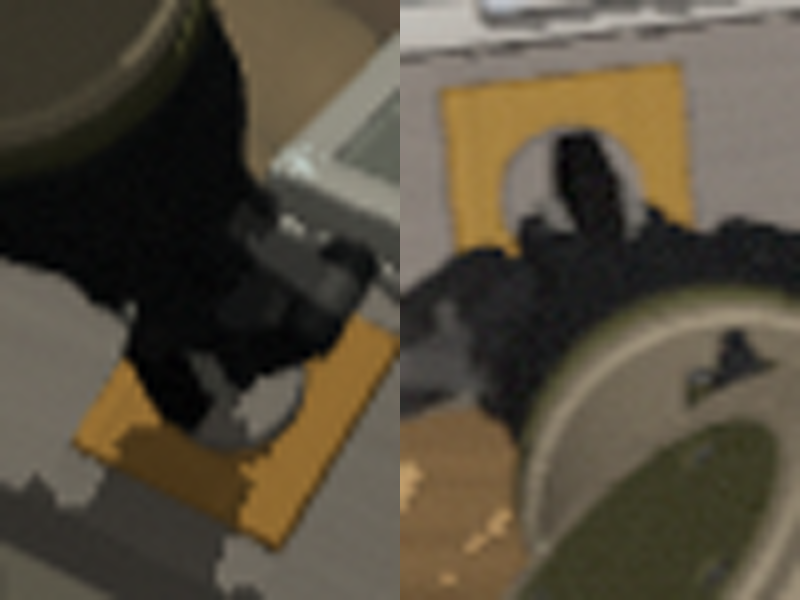

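The collar appears to sit flush on the plate, in side view at (355,276) and top view at (351,249). I'll press lightly and begin turning.

```bash
python3 -m jog '0 0 0.012 0 0 0 1;0 0.005 0 0 0 0.16 1;0 0.005 0 0 0 0.16 1;0 0 0 0 0 0 1'; python3 -c "from h import *;rep()"
```

```text
time: 9.4
tool_pos: [436.6, -149.3, 275.1]
tcp_rot: [171.3, 23.8, 166.8]
ft_force: [-10.9, -2.4, 11.4]
finger_gap: 11.2
grip_force: 83.1
tip in lock [  0.53  -0.34 -51.09] Ftool [  4.58  -2.56 -15.09] [ 0.32  1.06 -0.05] rotvec from RL [ 0.12 -0.32 19.33] J [ -31.78  -20.03  126.58   19.34   54.96 -119.01]
```

```bash
python3 -m jog '0 0.005 0 0 0 0.16 1;0 0.005 0 0 0 0.16 1;0 0.005 0 0 0 0.16 1;0 0.005 0 0 0 0.16 1;0 0 0 0 0 0 1';python3 -c "from h import *;rep()"; python3 -m jog '0 0.005 0 0 0 0.16 1;0 0.003 0 0 0 0.1 1;0 0 0 0 0 0 1'; python3 -c "from h import *;rep()"
```

```text
time: 10.02
tool_pos: [437.2, -148.0, 275.5]
tcp_rot: [158.4, 13.4, 127.7]
ft_force: [-11.3, -5.6, 10.9]
finger_gap: 11.4
grip_force: 83.1
tip in lock [  0.18  -0.82 -51.06] Ftool [ -0.12  -7.36 -14.95] [1.7  0.27 0.02] rotvec from RL [ 0.09 -0.36 57.72] J [-31.54 -20.06 126.56  19.15  54.91 -80.27]
time: 10.4
tool_pos: [437.6, -147.6, 275.7]
tcp_rot: [155.8, 7.3, 113.1]
ft_force: [-14.8, -6.8, 11.6]
finger_gap: 11.2
grip_force: 83.3
tip in lock [ -0.2   -0.84 -51.11] Ftool [ -1.92 -10.14 -17.13] [ 2.12 -0.26 -0.03] rotvec from RL [ 0.07 -0.35 73.26] J [-31.45 -20.02 126.5   19.08  54.92 -64.61]
```

```bash
python3 -m jog '0 0 0 0 0 0.1 1;0 0 0 0 0 0.08 1;0 0 0 0 0 0 1';python3 -c "from h import *;rep()"; python3 -m jog '0 0 0 0 0 0.07 1;0 0 0 0 0 0 1'; python3 -c "from h import *;rep()"
```

```text
time: 10.78
tool_pos: [437.7, -147.6, 275.8]
tcp_rot: [154.9, 2.8, 103.3]
ft_force: [-12.0, -6.1, 12.0]
finger_gap: 11.0
grip_force: 83.2
tip in lock [ -0.44  -0.94 -51.05] Ftool [ -3.79  -6.81 -16.23] [ 1.88 -0.55  0.02] rotvec from RL [ 0.02 -0.38 84.04] J [-31.44 -20.03 126.49  19.1   54.91 -53.83]
time: 11.02
tool_pos: [437.7, -147.6, 275.9]
tcp_rot: [154.8, 1.0, 99.5]
ft_force: [-11.9, -5.5, 11.8]
finger_gap: 11.1
grip_force: 83.2
tip in lock [ -0.55  -0.94 -51.03] Ftool [ -3.67  -6.4  -15.99] [ 1.79 -0.66 -0.07] rotvec from RL [-0.   -0.39 88.22] J [-31.44 -20.03 126.49  19.1   54.9  -49.64]
```

```bash
python3 -m jog '0 0 0 0 0 0.06 1;0 0 0 0 0 0 1';python3 -c "from h import *;rep()"; python3 -m jog '0 0 0 0 0 0.06 1;0 0 0 0 0 0 1'; python3 -c "from h import *;rep()"
```

```text
time: 11.28
tool_pos: [437.8, -147.5, 275.9]
tcp_rot: [154.8, -0.5, 96.3]
ft_force: [-12.2, -6.2, 10.1]
finger_gap: 11.2
grip_force: 85.4
tip in lock [ -0.72  -0.98 -51.05] Ftool [ -4.76  -7.31 -14.61] [ 1.61 -0.76 -1.14] rotvec from RL [ 0.01 -0.4  91.72] J [-31.42 -20.02 126.49  19.07  54.89 -46.11]
time: 11.52
tool_pos: [437.8, -147.4, 275.9]
tcp_rot: [154.8, -2.0, 93.2]
ft_force: [-11.0, -5.9, 10.4]
finger_gap: 11.5
grip_force: 106.0
tip in lock [ -0.84  -0.9  -51.01] Ftool [ -4.91  -5.7  -14.4 ] [ 1.47 -0.76 -2.22] rotvec from RL [ 0.01 -0.4  95.22] J [-31.4  -20.03 126.48  19.04  54.9  -42.58]
```

The stop is reached (torque −2.2 N m at 95°). Relieve the load, open, back off straight.

```bash
python3 -m jog '0 0 -0.01 0 0 -0.06 1;0 0 0 0 0 0 1;0 0 0 0 0 0 -0.2;0 0 0 0 0 0 -0.2;0 0 0 0 0 0 -0.2'; python3 -c "from h import *;rep()"; python3 -m jog '0 0 0 0 0 0 -0.2;0 0 -0.2 0 0 0 -0.2;0 0 -0.4 0 0 0 -0.2;0 0 -0.4 0 0 0 -0.2;0 0 0 0 0 0 -0.2'
python3 - <<'E'
from h import *
rep()
a,b=snapshot("side"),snapshot("top")
m=np.zeros((600,800,3),np.uint8)
m[:,:400]=crop(a,315,190,100,150,4);m[:,400:]=crop(b,310,150,100,150,4)
cv2.imwrite("pics/k6.png",m)
H=np.array([613,-205.5,152]);Rh=Ro.from_matrix(np.c_[[-_c,-_s,0],[-_s,_c,0],[0,0,-1]]) if 0 else Rtool(188.0)
delta(H+[0,0,70],Rh); delta(H+[0,0,70],Rtool(8.0))
E
```

```text
time: 12.15
tool_pos: [437.2, -146.3, 275.5]
tcp_rot: [154.8, -0.7, 96.3]
ft_force: [-0.7, -1.3, 0.1]
finger_gap: 51.3
grip_force: 0.0
tip in lock [ -1.23   1.28 -51.22] Ftool [-1.18 -0.68 -0.41] [ 0.18 -0.01 -0.  ] rotvec from RL [-0.16 -0.23 91.83] J [-31.39 -20.12 126.6   19.24  55.03 -46.08]
time: 12.78
tool_pos: [395.1, -152.9, 369.9]
tcp_rot: [154.5, -0.5, 96.3]
ft_force: [-0.1, -0.5, 0.2]
finger_gap: 51.1
grip_force: 0.0
tip in lock [ 1.35 -0.69 52.37] Ftool [-0.49 -0.05 -0.25] [ 0.23 -0.02  0.02] rotvec from RL [-0.17 -0.68 91.75] J [-35.87 -32.94 125.39  18.35  69.32 -45.8 ]
t 12.88 shift [-0.77  1.96  0.8 ] turn [ 0.34  0.33 -1.5 ] F [-0.3  0.2  0.3] gap 51.1
t 12.88 shift [-0.77  1.96  0.8 ] turn [ 0.33 -0.33  1.44] F [-0.3  0.2  0.3] gap 51.1
```

View pics/k6.png

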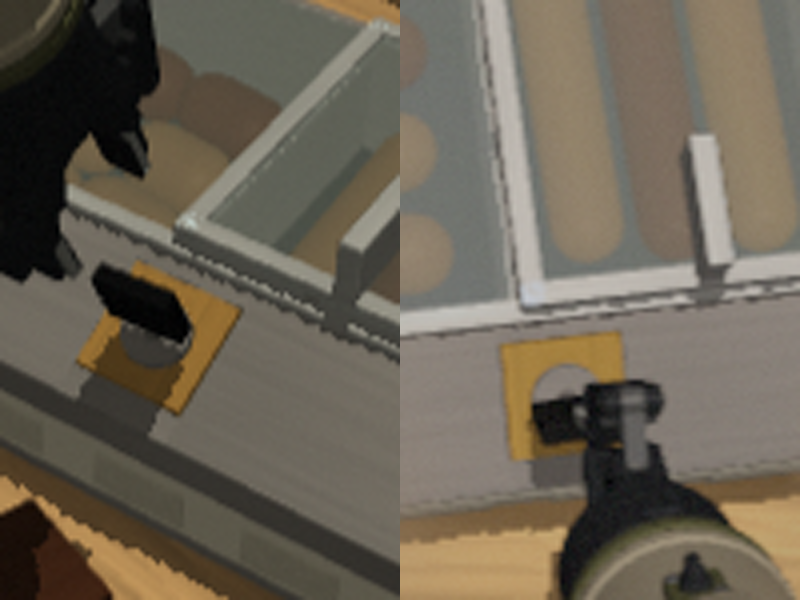

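The square key stands turned in the lock, collar on the plate (side view about (353,272)), and the cover is still shut. Next: the handle.

```bash
python3 -m jog '0 0 -0.1 0.034 0.033 -0.15 -0.5;0 0 -0.1 0.034 0.033 -0.15 -0.5;0 0 -0.1 0.034 0.033 -0.15 -0.5;0 0 0 0.034 0.033 -0.15 -0.5;0 0 0 0.034 0.033 -0.15 -0.5'; python3 -m jog '0 0 0 0.034 0.033 -0.15 -0.5;0 0 0 0.034 0.033 -0.15 -0.5;0 0 0 0.034 0.033 -0.15 -0.5;0 0 0 0.034 0.033 -0.15 -0.5;0 0 0 0.034 0.033 -0.15 -0.5'
python3 - <<'E'
from h import *
H=np.array([613,-205.5,152])
delta(H+[0,0,50],Rtool(188.0))
E
```

```text
time: 13.5
tool_pos: [383.5, -154.6, 392.0]
tcp_rot: [167.4, 4.7, 142.4]
ft_force: [1.0, 0.0, 0.3]
finger_gap: 64.0
grip_force: 0.0
time: 14.12
tool_pos: [383.5, -154.5, 391.7]
tcp_rot: [179.9, -0.5, -171.8]
ft_force: [0.5, 0.5, -0.1]
finger_gap: 64.0
grip_force: 0.0
t 14.12 shift [-2.202 -0.831  0.327] turn [ 0.001 -0.008  0.003] F [ 0.5  0.5 -0.1] gap 64.0
```

```bash
python3 -m jog '-0.44 -0.166 0 0 -0.008 0 -0.5;-0.44 -0.166 0 0 0 0 -0.5;-0.44 -0.166 0 0 0 0 -0.5;-0.44 -0.166 0 0 0 0 -0.5;-0.44 -0.166 0.3 0 0 0 -0.5';  python3 -m jog '0 0 0 0 0 0 -0.5;0 0 0 0 0 0 -0.5'
python3 - <<'E'
from h import *
H=np.array([613,-205.5,152])
delta(H,Rtool(188.0))
a,b=snapshot("side"),snapshot("top")
m=np.zeros((600,800,3),np.uint8)
m[:,:400]=crop(a,355,160,100,150,4);m[:,400:]=crop(b,330,130,100,150,4)
cv2.imwrite("pics/k7.png",m)
E
```

```text
time: 14.75
tool_pos: [615.2, -207.2, 364.4]
tcp_rot: [-179.9, 0.3, -172.1]
ft_force: [0.6, 0.1, -0.1]
finger_gap: 64.1
grip_force: 0.0
time: 15.0
tool_pos: [612.5, -206.6, 362.0]
tcp_rot: [179.9, 0.0, -172.1]
ft_force: [-0.1, 0.1, -0.1]
finger_gap: 64.1
grip_force: 0.0
t 15.0 shift [-0.006  0.009  0.55 ] turn [ 0.002  0.    -0.002] F [-0.1  0.1 -0.1] gap 64.1
```

View pics/k7.png

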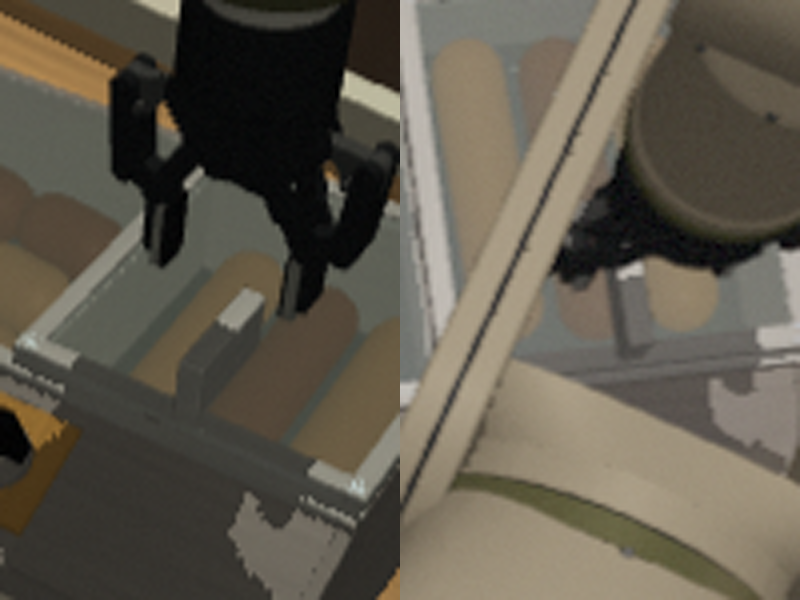

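Fingers straddle the bar (side view about (410,245)).

```bash
python3 -m jog '-0.005 0.009 0.25 0 0 0 -0.5;0 0 0.25 0 0 0 -0.5;0 0 0.04 0 0 0 -0.5;0 0 0 0 0 0 -0.5' 25; python3 -m jog '0 0 0 0 0 0 1;0 0 0 0 0 0 1;0 0 0 0 0 0 1;0 0 0 0 0 0 1;0 0 0 0 0 0 1'; python3 -m jog '0 0.05 0 0 0 0 1;0 0.15 0 0 0 0 1;0 0.15 0 0 0 0 1;0 0 0 0 0 0 1'
```

```text
time: 15.6
tool_pos: [613.2, -206.1, 311.9]
tcp_rot: [-179.9, 0.3, -172.2]
ft_force: [0.4, -0.3, 0.6]
finger_gap: 64.0
grip_force: 0.0
time: 16.23
tool_pos: [613.5, -205.8, 310.8]
tcp_rot: [-180.0, 0.2, -172.1]
ft_force: [-1.8, 2.7, 6.2]
finger_gap: 13.9
grip_force: 26.6
time: 16.73
tool_pos: [608.4, -170.2, 310.8]
tcp_rot: [180.0, 0.2, -172.1]
ft_force: [-3.9, 1.7, 8.8]
finger_gap: 13.4
grip_force: 26.8
```

```bash
python3 -m jog '0 0.25 0 0 0 0 1;0 0.3 0 0 0 0 1;0 0.3 0 0 0 0 1;0 0.3 0 0 0 0 1;0 0.12 0 0 0 0 1'; python3 -m jog '0 0.05 0 0 0 0 1;0 0 0 0 0 0 1'; python3 -m jog '0 0.04 0 0 0 0 1;0 0 0 0 0 0 1'
```

```text
time: 17.35
tool_pos: [590.3, -44.3, 310.7]
tcp_rot: [-180.0, 0.1, -172.1]
ft_force: [-11.3, -4.5, 11.4]
finger_gap: 13.4
grip_force: 27.4
time: 17.6
tool_pos: [589.6, -39.9, 310.7]
tcp_rot: [180.0, 0.0, -172.1]
ft_force: [-11.8, -0.2, 12.9]
finger_gap: 13.5
grip_force: 27.7
time: 17.85
tool_pos: [589.2, -37.2, 310.8]
tcp_rot: [-179.9, 0.1, -172.2]
ft_force: [-10.9, -6.0, 13.5]
finger_gap: 13.4
grip_force: 27.9
```

```bash
python3 -m jog '0 0.03 0 0 0 0 1;0 0 0 0 0 0 1'; python3 -m jog '0 0.03 0 0 0 0 1;0 0 0 0 0 0 1'
```

```text
time: 18.1
tool_pos: [589.1, -36.4, 310.8]
tcp_rot: [-179.7, 0.1, -172.3]
ft_force: [-9.4, -18.5, 9.1]
finger_gap: 13.8
grip_force: 28.9
time: 18.35
tool_pos: [588.9, -35.6, 310.8]
tcp_rot: [-179.4, 0.1, -172.4]
ft_force: [-5.4, -29.7, 7.1]
finger_gap: 13.2
grip_force: 31.0
```

Stop reached (about 171 mm, force rising). Relieve, release, lift, check.

```bash
python3 -m jog '0 -0.035 0 0 0 0 1;0 0 0 0 0 0 1;0 0 0 0 0 0 -0.3;0 0 0 0 0 0 -0.3;0 0 0 0 0 0 -0.3'; python3 -m jog '0 0 -0.1 0 0 0 -0.3;0 0 -0.4 0 0 0 -0.3;0 0 -0.4 0 0 0 -0.3;0 0 -0.4 0 0 0 -0.3;0 0 0 0 0 0 -0.3'
python3 - <<'E'
from h import *
a=snapshot("side")
cv2.imwrite("pics/e.png",crop(a,150,110,350,260,2.2))
E
```

```text
time: 18.98
tool_pos: [589.6, -33.7, 309.6]
tcp_rot: [180.0, 0.2, -172.2]
ft_force: [0.1, -0.1, -0.1]
finger_gap: 55.9
grip_force: 0.0
time: 19.6
tool_pos: [590.1, -34.1, 445.7]
tcp_rot: [-179.9, 0.7, -172.2]
ft_force: [-0.1, -0.4, 0.1]
finger_gap: 55.7
grip_force: 0.0
```

View pics/e.png

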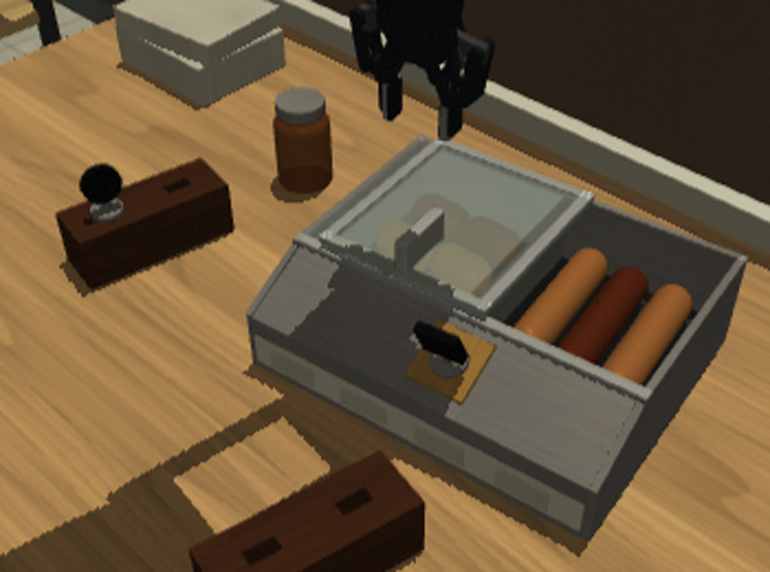

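The cover (handle at crop (425,235)) is over the left half, the key is turned in the lock at (440,345), and the round key and jar are undisturbed.

```bash
python3 -c "from bench import *;print(hand_in())"
```

```text
the job is handed in; nothing more can be done
None
```

I handed the job in at about 20 s of the 58 s allowed: the square-headed key is home in the lock and turned clockwise to its stop, and the cover is slid left to its stop. The round-headed key and the jar were undisturbed in the last picture; the arm never went near the pot, which was outside that picture.

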